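# Unstack culture ware onto the bioprinter's warming pads

## Robot

A 6-joint arm with a two-finger parallel gripper is mounted at the origin on the work surface. World frame = base frame: x ahead of the robot, y to its left, z up, the work surface at z = 0. Lengths are in m, angles in degrees, forces in N, time in s.
With the tool pointing down it reaches from about 0.3 to 0.875 m from the base axis. Payload 4.2 kg.
Tool frame: the origin (TCP) lies on the centre line of the jaws, within the pads' length; the fingertips stand 8 mm ahead of it and the grasp point (between the pads) lies 11 mm behind it (bot.tcp_to_tips is the distance from the TCP to the fingertips, in m); x points along the fingers, z is the direction in which the jaws open and shut, and the axes are right-handed (so a half turn about x gives the same grasp; the last joint's range is limited). The gripper opens to 85 mm and grips with 20 to 120 N. Pads are 22 mm wide; open, the fingers measure 114 mm over their backs; the gripper's body (76 mm by 85 mm) begins 54 mm behind the grasp point. The pads swing forward as they close: fully open they stand 13 mm farther back than shut.
Start: joints at [-74.427, 18.312, 89.639, -0, 72.044, -1.146], TCP at [0.165, -0.551, 0.239] pointing down, gripper open.
Joint ranges: [-177.97, 177.97], [-48.28, 115.42], [12.27, 149.76], [-77.06, 257.06], [2.81, 150.46], [-146.56, 146.56]. Speed limits (degrees/s): [147.25, 147.25, 180, 180, 180, 180].

## Interface

Orientations are given as [roll, pitch, yaw] about the fixed x, y, z axes, in that order (R = Rz(yaw) Ry(pitch) Rx(roll)).
In Python, from rig import observe, imaging, finish_job, find_in, outline_of, mark_of, bot gives the robot as it stands. The module is installed in compiled form; this text tells all that it offers.
- The arm moves only by the tool arm_command, never from a script. Its arguments are lists of equal length, an entry for each row: "slide": the shift along the tool's x, y, z normalised to -1 to 1, where 1 is 600 mm, a list of three; "delta_rot": the turn, a rotation vector about the tool's x, y, z normalised to -1 to 1, where 1 is 90 degrees, a list of three. In form: {"slide": [[x, y, z], ...], "delta_rot": [[ax, ay, az], ...]}. A call has 1 to 20 rows; each row is the pose to reach, as a shift and turn from the pose measured when the call began, along the tool's axes at that moment; what a row does not reach only later rows make up. A row lasts 1/10 s, in which the tool goes at most 50 mm and 8.59 degrees, less where a joint would pass 70% of its speed; a pose out of reach is approached as far as the arm can. A call with a number of a shift or a turn outside -1 to 1 is refused whole. A call with a gripper value outside its range is refused whole. "fingers" is the opening, from 0 (shut) to 1 (fully open), set as the call begins (left out, the last holds). The fingers move at their own pace and stop on an object; the grip force is fixed at half the most. Time passes only in rows, so rows that repeat a pose let the fingers close. It gives the time, the measured TCP pose, the force and the opening at its end, in the units of the state.
- observe(): the state, without advancing time (a new reading comes with each control period).
- imaging.read_camera(name): name is "scene" or "top"; returns a dict with "image" (420x560x3 uint8, blue, green, red), "K" (3x3 intrinsics, pixels), "position" and "rotation" of the camera in the world. Camera axes: x right, y down, z forward; pixel columns grow to the right and rows downward; lengths in m; the calibration is good to about 2 mm. A picture is of the moment at which its call begins. There is no depth.
- finish_job(): hands the job in, once; it reports no verdict.
Trained networks look in the newest picture that a camera, given by its name, has taken for a name from the list of things; names that differ only in an ending like _2 or _b are one class to them, and where a whole thing is asked for, a point or a joint stands for the part that bears it (a point fixed in the world has none). Each returns a list of dicts, best first, with "p" (0 to 1); they miss things now and then, are a little off and sometimes report something else, mostly with a low value. They report only what shows in the picture. A call takes as long as a camera call.
- find_in(camera, label): "extent" ([left, top, width, height] as shares, 0 to 1, of the picture: columns of its width, rows of its height, round what is visible of it).
- outline_of(camera, label): "mask" (420x560 bool, what is visible of it) and "extent" ([left, top, width, height] as shares, 0 to 1, of the picture: columns of its width, rows of its height, round what is visible of it).
- mark_of(camera, label): "location" ([column, row] as shares, 0 to 1, of the picture: columns of its width, rows of its height: a listed point, or the origin of a listed thing).
The state is a dict: "t": time; "joint_positions": joint angles; "joint_velocities": joint speeds; "effort": joint torques, N m; "tcp_pos": TCP position; "eef_rot": TCP orientation; "force": force on the tool from outside, world axes, zero at the start; "wrist_torque": the same for the moment, N m; "gripper_width": finger opening in m.
Only numpy, scipy, OpenCV 4.12 (cv2) and the standard library are available. Lean on these libraries where they do the work, as an engineer would, in place of code of your own. Each camera call takes 0.05 s, during which the arm holds its last target. There are 200 camera calls.

## Task

The culture ware for the next print run stands in one stack on the bench: take it apart and set each piece upright and centred on the red warming pad whose bare-metal inlay has that piece's own shape and size, with the two straight-sided pieces lined up with the sides of their pads. Keep every piece about level all the time and set it down rather than dropping it, and leave the jar and the tip box where they are.

Things in the scene. Friction and masses are not known exactly. Their poses are not given: they have to be found in the camera images.
- four_well_dish: Square lidded culture dish, 66 x 66 mm, 18 mm high, grey lid with four square white windows; about 60 g. Bottom of the stack, standing on the bench. Origin: centre of its underside; x and y run along its sides, z up. It goes on square_pad, any of the four ways round. All four pieces are closed, solid to the grip, with plain vertical sides; each rests loosely on the one below, within a few mm of its centre, and the stack is 62 mm high.
- large_dish: Round lidded culture dish, diameter 54 mm, 16 mm high, grey lid rim with a white face; about 35 g. Second from the bottom, on the square dish. Origin: centre of its underside, z up. It goes on large_round_pad.
- small_dish: Round lidded culture dish, diameter 38 mm, 14 mm high, like the large one; about 22 g. Third from the bottom, on the large dish. Origin: centre of its underside, z up. It goes on small_round_pad.
- chamber_slide: Oblong lidded chamber slide, 57 mm (its x) x 25 mm (its y), 14 mm high, grey lid with eight small white windows; about 22 g. On top of the stack, on the small dish, its ends overhanging it. Origin: centre of its underside, z up. It goes on oblong_pad, either way round.
- square_pad: Fixed square red metal block 86 x 86 mm, flat top 10 mm above the bench, with a flush bare-aluminium inlay 66 x 66 mm at its centre. Origin: centre of its underside, on the bench; x and y along its sides.
- large_round_pad: Fixed round red metal block, diameter 74 mm, flat top 10 mm above the bench, with a flush round aluminium inlay of diameter 54 mm at its centre. Origin: centre of its underside, on the bench.
- small_round_pad: Fixed round red metal block, diameter 58 mm, flat top 10 mm above the bench, with a flush round aluminium inlay of diameter 38 mm at its centre. Origin: centre of its underside, on the bench.
- oblong_pad: Fixed oblong red metal block 77 mm (its x) x 45 mm (its y), flat top 10 mm above the bench, with a flush aluminium inlay 57 x 25 mm at its centre. Origin: centre of its underside, on the bench.
- reagent_jar: Bystander: loose jar with a white cap and paper label, diameter 48 mm, 62 mm high. Origin: centre of its underside. Leave alone.
- tip_box: Bystander: loose closed grey pipette-tip box with a black seam, 85 mm (its x) x 60 mm (its y), 45 mm high. Origin: centre of its underside. Leave alone.

How it is judged (in metres and radians):
At the end, for the whole second after the job is handed in: Each piece rests on the pad of its own outline: centre within 12 mm of the pad's, underside within 3 mm of the pad's top, tilt under 0.1 rad, under 0.02 m/s; the slide's long axis and the square dish's sides within 0.26 rad of their pads' (horizontal distance between four_well_dish and square_pad below 0.012 m and z of four_well_dish in the frame of square_pad between 0.007 and 0.013 m and angle between each of four_well_dish, large_dish, small_dish, chamber_slide's own z axis and vertical below 0.1 rad and linear speed of each of four_well_dish, large_dish, small_dish, chamber_slide below 0.02 m/s and horizontal distance between large_dish and large_round_pad below 0.012 m and z of large_dish in the frame of large_round_pad between 0.007 and 0.013 m and horizontal distance between small_dish and small_round_pad below 0.012 m and z of small_dish in the frame of small_round_pad between 0.007 and 0.013 m and horizontal distance between chamber_slide and oblong_pad below 0.012 m and z of chamber_slide in the frame of oblong_pad between 0.007 and 0.013 m and angle between the x axis of chamber_slide and the x axis of oblong_pad, either way round below 0.26 rad and (angle between the x axis of four_well_dish and the x axis of square_pad, either way round below 0.26 rad or angle between the x axis of four_well_dish and the y axis of square_pad, either way round below 0.26 rad)); the robot touches nothing.
It fails at once if a piece of the culture ware is tipped by more than 0.6 rad (angle between any of four_well_dish, large_dish, small_dish, chamber_slide's own z axis and vertical above 0.6 rad).
It fails at once if a piece is dropped: it falls freely, out of the fingers, faster than 0.6 m/s (a fall of about 18 mm) ((linear speed of four_well_dish above 0.6 m/s and contact force between four_well_dish and the fingers below 0.05 N) or (linear speed of large_dish above 0.6 m/s and contact force between large_dish and the fingers below 0.05 N) or (linear speed of small_dish above 0.6 m/s and contact force between small_dish and the fingers below 0.05 N) or (linear speed of chamber_slide above 0.6 m/s and contact force between chamber_slide and the fingers below 0.05 N)).
It fails at once if the jar or the tip box is moved by more than 20 mm (distance of any of reagent_jar, tip_box from where it was at the start of the episode above 0.02 m).
It also fails if it takes over 99 s, if anything falls off the work surface, if the arm or the gripper's body presses on something with over 40 N, if the wrist force passes 120 N, or if a joint passes its speed limit or range.

## Working session

There is one attempt and no reset: what is moved stays moved. The work goes in short steps, Python scripts to look and compute and a tool call to move; the robot and the scene stay as the last step left them, time stands still between calls to the robot, and variables do not carry over. Pictures are saved under pics/ and viewed, about 12 in all and at most 16, crops included, and the job is handed in when it is done.

Besides the shell and the picture viewer there is one more tool, called after "Emit:" as name(argument=value, ...), one argument or row to a line, values as JSON. arm_command: Moves the arm, as the interface text tells. Scaled input: -1 to 1 covers 600 mm each way for a shift and 90 degrees each way for a turn. Its arguments: {"type":"object","properties":{"slide":{"type":"array","items":{"type":"array","items":{"type":"number","minimum":-1,"maximum":1}}},"delta_rot":{"type":"array","items":{"type":"array","items":{"type":"number","minimum":-1,"maximum":1}}},"fingers":{"type":"number"}},"required":["slide","delta_rot"]}

```bash
mkdir -p pics
cat > h.py <<'E'
import numpy as np, cv2
from rig import observe, imaging, finish_job, find_in, outline_of, mark_of, bot
from scipy.spatial.transform import Rotation as R
def ray(c,px,z):
    d=np.array(c["rotation"])@np.linalg.inv(c["K"])@np.array([px[0],px[1],1.])
    p=np.array(c["position"]); return p+d*(z-p[2])/d[2]
def proj(c,P):
    q=np.array(c["K"])@(np.array(c["rotation"]).T@(np.array(P)-np.array(c["position"]))); return q[:2]/q[2]
def plane(c,pts,z): return np.array([ray(c,p,z)[:2] for p in pts])
E
python3 - <<'E'
from h import *
print(observe())
for n in("scene","top"):
    c=imaging.read_camera(n); cv2.imwrite(f"pics/{n}0.png",c["image"]); print(n,c["position"],np.round(c["rotation"],3).tolist(),c["K"])
    for l,z in dict(four_well_dish=0,large_dish=.018,small_dish=.034,chamber_slide=.048,square_pad=0,large_round_pad=0,small_round_pad=0,oblong_pad=0,reagent_jar=0,tip_box=0).items():
        m=mark_of(n,l)[:1]; o=outline_of(n,l)[:2]
        if m: print(l,"mark",round(m[0]["p"],2),ray(c,np.array(m[0]["location"])*[560,420],z).round(4))
        for q in o:
            print("   out",round(q["p"],2),(np.array(q["extent"])*[560,420,560,420]).round(), "rect",cv2.minAreaRect(np.argwhere(q["mask"])[:,::-1].astype(np.float32)) if q["mask"].any() else 0)
E
```

```text
{'t': 0.0, 'joint_positions': array([-7.44267406e+01,  1.83520873e+01,  8.97048713e+01, -1.85370927e-04,
        7.20449799e+01, -1.14636065e+00]), 'joint_velocities': array([ 0.11924955,  0.01376888,  0.02364074, -0.02754321,  0.00637325,
       -0.04502317]), 'effort': array([-7.08565549e-04, -4.15528643e+01, -2.34159619e+01,  3.81716393e-05,
        8.23759648e-03,  2.18574036e-05]), 'tcp_pos': array([ 0.16529443, -0.55025493,  0.23848818]), 'eef_rot': array([178.95269781,  89.89806134, 105.67237515]), 'force': array([ 0.34132354, -1.00746633,  0.11678352]), 'wrist_torque': array([0.02499598, 0.00271415, 0.0287711 ]), 'gripper_width': 0.08558549611514223}
scene [ 1.05113982 -0.43218245  0.55696826] [-126.904, -0.578, 48.082] [[392.62819401   0.         279.40674281]
 [  0.         392.62819401 208.49620824]
 [  0.           0.           1.        ]]Traceback (most recent call last):
  File "<stdin>", line 7, in <module>
  File "h.py", line 6, in ray
    p=np.array(c["position"]); return p+d*(z-p[2])/d[2]
                                                   ~^^^
IndexError: invalid index to scalar variable.
```

View pics/scene0.png

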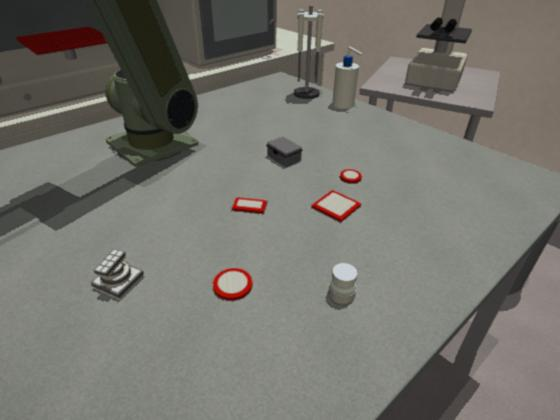

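The scene view shows the stack at about (117,272). The pads are at (250,205) oblong, (336,205) square, (233,283) large round and (351,176) small round. The camera rotation comes as roll/pitch/yaw in degrees, so I'll fix the helper.

```bash
sed -i '/^def ray/i def rc(n):\n    c=dict(imaging.read_camera(n)); c["rotation"]=R.from_euler("xyz",c["rotation"],degrees=True).as_matrix(); return c' h.py
python3 - <<'E'
from h import *
for n in("scene","top"):
    c=rc(n); cv2.imwrite(f"pics/{n}0.png",c["image"]); print(n,c["position"])
    for l,z in dict(four_well_dish=0,large_dish=.018,small_dish=.034,chamber_slide=.048,square_pad=0,large_round_pad=0,small_round_pad=0,oblong_pad=0,reagent_jar=0,tip_box=0).items():
        m=mark_of(n,l)[:1]; o=outline_of(n,l)[:2]
        if m: print(l,"mark",round(m[0]["p"],2),ray(c,np.array(m[0]["location"])*[560,420],z).round(4))
        for q in o:
            zt=dict(four_well_dish=.018,large_dish=.034,small_dish=.048,chamber_slide=.062,reagent_jar=.062,tip_box=.045).get(l,.01)
            pts=plane(c,np.argwhere(q["mask"])[:,::-1],zt).astype(np.float32)
            print("   out",round(q["p"],2),(np.array(q["extent"])*[560,420,560,420]).round(),"topplane rect",[np.round(a,4) for a in cv2.minAreaRect(pts)], pts.mean(0).round(4))
E
```

```text
scene [ 1.05113982 -0.43218245  0.55696826]
four_well_dish mark 0.69 [ 0.4769 -0.3159  0.    ]
   out 0.76 [ 92. 266.  50.  33.] topplane rect [array([ 0.4851, -0.3145]), array([0.0808, 0.0746]), np.float64(20.6104)] [ 0.4994 -0.3188]
large_dish mark 0.71 [ 0.4829 -0.3181  0.018 ]
   out 0.83 [104. 264.  23.  20.] topplane rect [array([ 0.4968, -0.3146]), array([0.0437, 0.0554]), np.float64(8.0377)] [ 0.4993 -0.3172]
small_dish mark 0.52 [ 0.481  -0.3199  0.034 ]
chamber_slide mark 0.75 [ 0.4799 -0.3211  0.048 ]
   out 0.78 [ 93. 248.  34.  27.] topplane rect [array([ 0.4861, -0.3188]), array([0.0336, 0.0638]), np.float64(30.4942)] [ 0.4867 -0.3199]
square_pad mark 0.95 [0.5873 0.1729 0.    ]
   out 0.73 [312. 192.  51.  29.] topplane rect [array([0.5898, 0.1682]), array([0.0896, 0.0946]), np.float64(7.1171)] [0.5915 0.1667]
large_round_pad mark 0.96 [ 0.6107 -0.1592  0.    ]
   out 0.77 [215. 266.  40.  36.] topplane rect [array([ 0.6266, -0.1594]), array([0.075 , 0.0761]), np.float64(48.6493)] [ 0.6275 -0.1605]
small_round_pad mark 0.71 [0.5258 0.312  0.    ]
   out 0.52 [340. 168.
[... 1988 characters left out ...]
30.] topplane rect [array([ 0.6209, -0.1565]), array([0.0702, 0.0753]), np.float64(62.1589)] [ 0.6208 -0.1569]
small_round_pad mark 0.72 [0.5275 0.3058 0.    ]
   out 0.87 [135. 213.  26.  25.] topplane rect [array([0.5234, 0.2986]), array([0.0593, 0.0541]), np.float64(46.5052)] [0.523  0.2988]
oblong_pad mark 0.77 [0.448  0.0177 0.    ]
reagent_jar mark 0.88 [ 0.7713 -0.0227  0.    ]
   out 0.8 [276.  99.  24.  33.] topplane rect [array([ 0.7586, -0.0221]), array([0.0463, 0.0655]), np.float64(89.2617)] [ 0.7595 -0.0226]
tip_box mark 0.66 [0.3253 0.2389 0.    ]
   out 0.9 [151. 294.  34.  43.] topplane rect [array([0.332, 0.232]), array([0.0688, 0.0861]), np.float64(89.1113)] [0.3318 0.232 ]
```

View pics/top0.png

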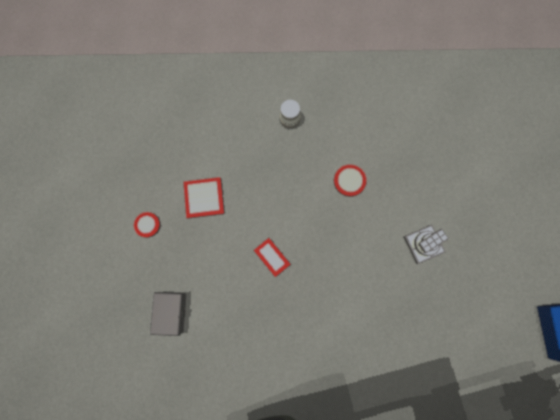

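The top view shows the stack at (427,243), the square pad at (204,198), large round at (350,180), small round at (147,224) and oblong at (272,257). The tip box is at (168,314) and the jar at (290,112). Next I refine the pads by colour in both cameras and look at a crop of the stack.

Run:
```python
from h import *
print("tips",bot.tcp_to_tips,[a for a in dir(bot) if a[0]!='_'])
cr=[]
for n,b in(("scene",(85,240,65,65)),("top",(395,212,65,65))):
    c=rc(n); im=c["image"].astype(int)
    m=((im[...,2]>110)&(im[...,2]>2*im[...,1])&(im[...,2]>2*im[...,0])).astype(np.uint8)
    m[:60]=0
    cs,_=cv2.findContours(m,cv2.RETR_EXTERNAL,cv2.CHAIN_APPROX_NONE)
    print(n)
    for k in cs:
        if cv2.contourArea(k)<100: continue
        f=np.zeros(m.shape,np.uint8); cv2.drawContours(f,[k],-1,1,-1)
        inl=f&(1-m); inl=cv2.erode(inl,None) if 0 else inl
        n_,lab,st,ce=cv2.connectedComponentsWithStats(inl)
        j=1+np.argmax(st[1:,4]) if n_>1 else 0
        pin=plane(c,np.argwhere(lab==j)[:,::-1],.01).astype(np.float32)
        pf=plane(c,np.argwhere(f)[:,::-1],.01).astype(np.float32)
        print(" inlay mean",pin.mean(0).round(4),[np.round(a,4) for a in cv2.minAreaRect(pin)]," full",[np.round(a,4) for a in cv2.minAreaRect(pf)])
    x,y,w,h=b; cr.append(cv2.resize(c["image"][y:y+h,x:x+w],(390,390),interpolation=cv2.INTER_CUBIC))
cv2.imwrite("pics/stack.png",np.hstack(cr))
```

```text
tips 0.008 ['IKError', 'tcp_to_tips']
scene
 inlay mean [ 0.6232 -0.1587] [array([ 0.6227, -0.1588]), array([0.0541, 0.055 ]), np.float64(87.2054)]  full [array([ 0.6237, -0.1592]), array([0.0705, 0.0722]), np.float64(51.3917)]
 inlay mean [0.4501 0.0186] [array([0.4501, 0.0186]), array([0.0583, 0.029 ]), np.float64(39.2101)]  full [array([0.4525, 0.0179]), array([0.0758, 0.0453]), np.float64(39.4909)]
 inlay mean [0.5861 0.1735] [array([0.5855, 0.174 ]), array([0.0685, 0.0699]), np.float64(6.8214)]  full [array([0.5876, 0.1719]), array([0.0849, 0.0844]), np.float64(6.5974)]
 inlay mean [0.5242 0.3   ] [array([0.523 , 0.3008]), array([0.0388, 0.0398]), np.float64(48.9912)]  full [array([0.5251, 0.298 ]), array([0.0523, 0.0562]), np.float64(70.513)]
top
 inlay mean [0.4495 0.0193] [array([0.4496, 0.0194]), array([0.0609, 0.0291]), np.float64(39.2529)]  full [array([0.4493, 0.0192]), array([0.0742, 0.0422]), np.float64(38.8866)]
 inlay mean [0.5236 0.3008] [array([0.5239, 0.3003]), array([0.0395, 0.0402]), np.float64(46.4515)]  full [array([0.5228, 0.3001]), array([0.0547, 0.0519]), np.float64(89.6502)]
 inlay mean [0.5848 0.1745] [array([0.585 , 0.1746]), array([0.0702, 0.0699]), np.float64(6.8354)]  full [array([0.5843, 0.1737]), array([0.0831, 0.0835]), np.float64(6.5343)]
 inlay mean [ 0.622  -0.1577] [array([ 0.6213, -0.1579]), array([0.0541, 0.0561]), np.float64(88.2921)]  full [array([ 0.6211, -0.1571]), array([0.0693, 0.07  ]), np.float64(62.1592)]
```

View pics/stack.png

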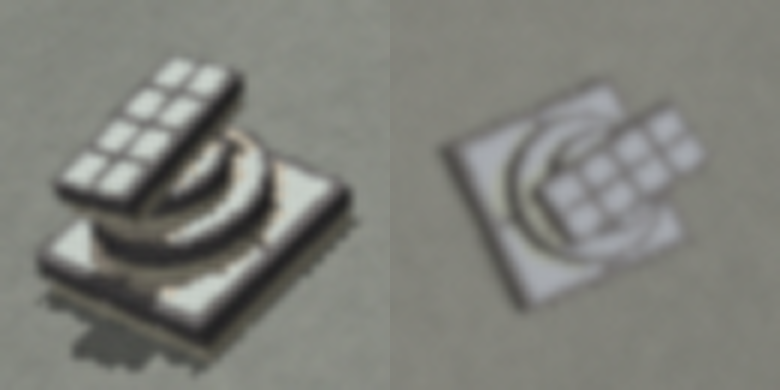

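The pads agree between the two cameras within about 1–2 mm. The crop shows the slide's long axis at about 121° and the square dish at about 24°. Next is a planning helper. I'll also touch the bench lightly beside the stack to find how tip reach depends on opening.

```bash
cat >> h.py <<'E'
def plan(x,y,z,jaw=None,turn=None):
    """slide/delta_rot for the pose: tool down, jaw axis at angle jaw (deg, mod 180)"""
    s=observe(); A=R.from_euler("xyz",s["eef_rot"],degrees=True); M=A.as_matrix()
    cur=np.degrees(np.arctan2(M[1,2],M[0,2])); 
    if jaw is None: jaw=cur
    d=(jaw-cur+90)%180-90
    if turn: d+=turn
    a=np.radians(cur+d); zz=np.array([np.cos(a),np.sin(a),0]); xx=np.array([0,0,-1.])
    T=np.column_stack([xx,np.cross(zz,xx),zz])
    dp=np.array([x,y,z])-s["tcp_pos"]
    rv=R.from_matrix(M.T@T).as_rotvec(degrees=True)
    print("t",round(s["t"],2),"tcp",s["tcp_pos"].round(4),"jaw",round(cur,1),"w",round(s["gripper_width"],4),"q",s["joint_positions"].round(0),"F",s["force"].round(1))
    print("slide",(M.T@dp/0.6).round(4),"rot",(rv/90).round(4),"rows",max(np.linalg.norm(dp)/.05,np.linalg.norm(rv)/8.59).round(1), "tooldown/m", (M.T@[0,0,-1/.6]).round(4))
E
python3 - <<'E'
from h import *
c=rc("top"); print(ray(c,(433.8,240.5),.062)); c=rc("scene");print(ray(c,np.array([82+148,0])/6+[85,240],.062))
plan(.38,-.40,.03)
E
```

```text
[ 0.47755956 -0.31717977  0.062     ]
[ 0.44393571 -0.27580417  0.062     ]
t 2.45 tcp [ 0.1654 -0.5507  0.2393] jaw -73.3 w 0.0852 q [-74.  18.  90.  -0.  72.  -1.] F [0.5 0.2 0.1]
slide [ 0.3489  0.4148 -0.1377] rot [-0.  0.  0.] rows 6.7 tooldown/m [ 1.6667e+00  0.0000e+00 -1.0000e-04]
```

Emit:
arm_command(
  slide=[
    [0.2, 0.415, -0.138],
    [0.2, 0.415, -0.138],
    [0.2, 0.415, -0.138],
    [0.2, 0.415, -0.138],
    [0.2, 0.415, -0.138],
    [0.2, 0.415, -0.138],
    [0.349, 0.415, -0.138],
    [0.349, 0.415, -0.138],
    [0.349, 0.415, -0.138],
    [0.362, 0.415, -0.138],
    [0.3653, 0.415, -0.138],
    [0.3687, 0.415, -0.138],
    [0.3687, 0.415, -0.138],
  ],
  delta_rot=[
    [0, 0, 0],
    [0, 0, 0],
    [0, 0, 0],
    [0, 0, 0],
    [0, 0, 0],
    [0, 0, 0],
    [0, 0, 0],
    [0, 0, 0],
    [0, 0, 0],
    [0, 0, 0],
    [0, 0, 0],
    [0, 0, 0],
    [0, 0, 0],
  ],
  fingers=0,
)

```text
t: 3.75
tcp_pos: [0.3804, -0.4006, 0.0193]
eef_rot: [24.7, 89.9, -48.7]
force: [0.2, 0.5, 0.2]
gripper_width: -0.0002
```

Emit:
arm_command(
  slide=[
    [0.005, 0, 0],
    [0.01, 0, 0],
    [0.0133, 0, 0],
    [0.0167, 0, 0],
    [0.019, 0, 0],
    [0.019, 0, 0],
  ],
  delta_rot=[
    [0, 0, 0],
    [0, 0, 0],
    [0, 0, 0],
    [0, 0, 0],
    [0, 0, 0],
    [0, 0, 0],
  ],
)

```text
t: 4.35
tcp_pos: [0.3804, -0.4005, 0.0081]
eef_rot: [23.6, 89.9, -49.7]
force: [-0.5, 1.2, 2.5]
gripper_width: 0.0
```

Emit:
arm_command(
  slide=[
    [-0.005, 0, 0],
    [-0.005, 0, 0],
    [-0.005, 0, 0],
    [-0.005, 0, 0],
    [-0.005, 0, 0],
    [0, 0, 0],
    [0.005, 0, 0],
    [0.01, 0, 0],
    [0.012, 0, 0],
    [0.0135, 0, 0],
    [0.0135, 0, 0],
  ],
  delta_rot=[
    [0, 0, 0],
    [0, 0, 0],
    [0, 0, 0],
    [0, 0, 0],
    [0, 0, 0],
    [0, 0, 0],
    [0, 0, 0],
    [0, 0, 0],
    [0, 0, 0],
    [0, 0, 0],
    [0, 0, 0],
  ],
  fingers=0.78,
)

```text
t: 5.45
tcp_pos: [0.3804, -0.4004, 0.0012]
eef_rot: [26.1, 89.9, -47.3]
force: [-1.5, 2.1, 11.3]
gripper_width: 0.0665
```

Run:
```python
from h import *
plan(.4775,-.3165,.13,30)
plan(.4775,-.3165,.13,30,180)
plan(.4775,-.3165,.13,30,-180)
```

```text
t 5.45 tcp [ 0.3804 -0.4004  0.0012] jaw -73.3 w 0.0665 q [-48.  31. 109.   0.  40.  26.] F [-1.5  2.1 11.3]
slide [-0.2146  0.1955 -0.0871] rot [ 8.522e-01  6.000e-04 -1.200e-03] rows 8.9 tooldown/m [ 1.6667e+00 -1.4000e-03 -2.9000e-03]
t 5.45 tcp [ 0.3804 -0.4004  0.0012] jaw -73.3 w 0.0665 q [-48.  31. 109.   0.  40.  26.] F [-1.5  2.1 11.3]
slide [-0.2146  0.1955 -0.0871] rot [-1.1478e+00  1.3000e-03  6.0000e-04] rows 12.0 tooldown/m [ 1.6667e+00 -1.4000e-03 -2.9000e-03]
t 5.45 tcp [ 0.3804 -0.4004  0.0012] jaw -73.3 w 0.0665 q [-48.  31. 109.   0.  40.  26.] F [-1.5  2.1 11.3]
slide [-0.2146  0.1955 -0.0871] rot [-1.1478e+00  1.3000e-03  6.0000e-04] rows 12.0 tooldown/m [ 1.6667e+00 -1.4000e-03 -2.9000e-03]
```

Emit:
arm_command(
  slide=[
    [-0.05, 0, 0],
    [-0.13, 0, 0],
    [-0.2146, 0.0, 0],
    [-0.2146, 0.1955, -0.087],
    [-0.2146, 0.1955, -0.087],
    [-0.2146, 0.1955, -0.087],
    [-0.2146, 0.1955, -0.087],
    [-0.2146, 0.1955, -0.087],
    [-0.2146, 0.1955, -0.087],
    [-0.2146, 0.1955, -0.087],
    [-0.2146, 0.1955, -0.087],
    [-0.2146, 0.1955, -0.087],
  ],
  delta_rot=[
    [0, 0, 0],
    [-0.1, 0, 0],
    [-0.2, 0, 0],
    [-0.3, 0, 0],
    [-0.4, 0, 0],
    [-0.5, 0, 0],
    [-0.6, 0, 0],
    [-0.7, 0, 0],
    [-0.8, 0, 0],
    [-0.9, 0, 0],
    [-0.95, 0, 0],
    [-0.95, 0, 0],
  ],
  fingers=0.55,
)

```text
t: 6.65
tcp_pos: [0.4774, -0.3164, 0.1297]
eef_rot: [-65.8, 89.9, -53.6]
force: [0.6, 1.0, -0.5]
gripper_width: 0.0469
```

Run:
```python
from h import *
plan(.4775,-.3165,.058,31)
c=rc("scene"); cv2.imwrite("pics/a.png",cv2.resize(c["image"][150:360,50:330],None,fx=2.8,fy=2.8))
for n in("top","scene"):
    c=rc(n); o=outline_of(n,"chamber_slide")[:1]
    for q in o: print(n,q["p"],cv2.minAreaRect(plane(c,np.argwhere(q["mask"])[:,::-1],.062).astype(np.float32)))
```

```text
t 6.65 tcp [ 0.4774 -0.3164  0.1297] jaw 12.2 w 0.0469 q [-35.  23.  99.  -0.  58. -47.] F [ 0.6  1.  -0.5]
slide [1.195e-01 0.000e+00 1.000e-04] rot [-2.091e-01  2.000e-04  9.000e-04] rows 2.2 tooldown/m [ 1.6667e+00  2.2000e-03 -1.0000e-03]
top 0.92 ((0.4771634042263031, -0.3152572214603424), (0.026895485818386078, 0.06087862700223923), 31.647531509399414)
scene 0.74 ((0.48610758781433105, -0.3191608190536499), (0.034017834812402725, 0.06436464935541153), 31.34140396118164)
```

View pics/a.png

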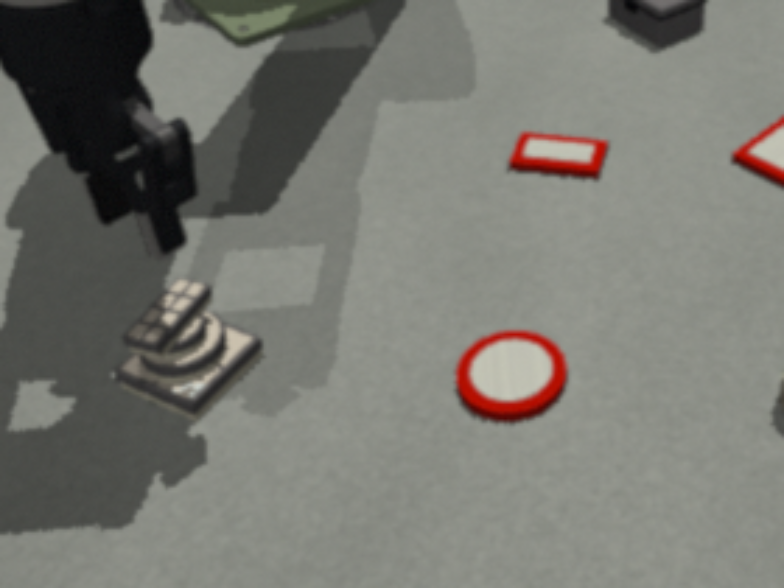

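The gripper stands above the stack with nothing disturbed; the slide shows at crop (168,312). I'll descend onto it.

Emit:
arm_command(
  slide=[
    [0, 0, 0],
    [0.02, 0, 0],
    [0.05, 0, 0],
    [0.08, 0, 0],
    [0.1, 0, 0],
    [0.112, 0, 0],
    [0.1195, 0, 0],
    [0.1195, 0, 0],
  ],
  delta_rot=[
    [-0.09, 0, 0],
    [-0.18, 0, 0],
    [-0.209, 0, 0],
    [-0.209, 0, 0],
    [-0.209, 0, 0],
    [-0.209, 0, 0],
    [-0.209, 0, 0],
    [-0.209, 0, 0],
  ],
  fingers=0.55,
)

```text
t: 7.7
tcp_pos: [0.4776, -0.3166, 0.058]
eef_rot: [-82.8, 89.9, -51.9]
force: [-0.7, 0.6, 0.1]
gripper_width: 0.0469
```

Emit:
arm_command(
  slide=[
    [0, 0, 0],
    [0, 0, 0],
    [0, 0, 0],
    [0, 0, 0],
    [0, 0, 0],
    [0, 0, 0],
    [0, 0, 0],
    [0, 0, 0],
  ],
  delta_rot=[
    [0, 0, 0],
    [0, 0, 0],
    [0, 0, 0],
    [0, 0, 0],
    [0, 0, 0],
    [0, 0, 0],
    [0, 0, 0],
    [0, 0, 0],
  ],
  fingers=0.0,
)

```text
t: 8.5
tcp_pos: [0.4781, -0.3171, 0.0589]
eef_rot: [-73.3, 89.8, -42.4]
force: [-0.2, -0.8, 5.8]
gripper_width: 0.0233
```

Emit:
arm_command(
  slide=[
    [-0.005, 0, 0],
    [-0.015, 0, 0],
    [-0.04, 0, 0],
    [-0.08, 0, 0],
    [-0.12, 0, 0],
    [-0.12, 0, 0],
  ],
  delta_rot=[
    [0, 0, 0],
    [0, 0, 0],
    [0, 0, 0],
    [0, 0, 0],
    [0, 0, 0],
    [0, 0, 0],
  ],
)

```text
t: 9.1
tcp_pos: [0.4796, -0.318, 0.1342]
eef_rot: [-68.0, 89.4, -37.1]
force: [-0.3, 0.3, -0.4]
gripper_width: 0.0234
```

Run:
```python
from h import *
c=rc("scene"); cv2.imwrite("pics/b.png",cv2.resize(c["image"][200:310,50:190],None,fx=5,fy=5,interpolation=2))
plan(.450,.019,.12,129); plan(.450,.019,.022,129)
```

```text
t 9.15 tcp [ 0.4786 -0.3173  0.1323] jaw 30.9 w 0.0232 q [-35.  23.  99.  -0.  58. -66.] F [-1.   0.4 -0.3]
slide [0.018  0.5056 0.2469] rot [0.91   0.0041 0.0022] rows 9.5 tooldown/m [ 1.6666  0.0104 -0.0039]
t 9.15 tcp [ 0.4786 -0.3173  0.1323] jaw 30.9 w 0.0232 q [-35.  23.  99.  -0.  58. -66.] F [-1.   0.4 -0.3]
slide [0.1813 0.5066 0.2465] rot [0.91   0.0041 0.0022] rows 9.5 tooldown/m [ 1.6666  0.0104 -0.0039]
```

View pics/b.png

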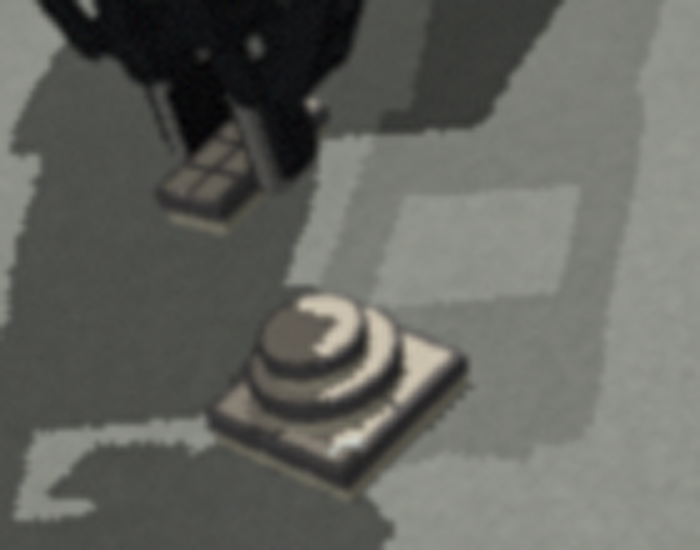

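The slide is held level, and the small, large and square dishes are undisturbed below it.

Emit:
arm_command(
  slide=[
    [0.018, 0.05, 0.025],
    [0.018, 0.12, 0.06],
    [0.018, 0.2, 0.1],
    [0.018, 0.28, 0.137],
    [0.018, 0.36, 0.176],
    [0.018, 0.43, 0.21],
    [0.018, 0.48, 0.235],
    [0.018, 0.506, 0.247],
    [0.018, 0.506, 0.247],
    [0.018, 0.506, 0.247],
    [0.018, 0.506, 0.247],
    [0.018, 0.506, 0.247],
    [0.018, 0.506, 0.247],
    [0.06, 0.506, 0.247],
    [0.11, 0.506, 0.247],
    [0.15, 0.507, 0.247],
    [0.17, 0.507, 0.247],
    [0.17, 0.507, 0.247],
  ],
  delta_rot=[
    [0.05, 0, 0],
    [0.13, 0, 0],
    [0.21, 0, 0],
    [0.3, 0, 0],
    [0.38, 0, 0],
    [0.46, 0, 0],
    [0.55, 0, 0],
    [0.64, 0, 0],
    [0.73, 0, 0],
    [0.82, 0, 0],
    [0.88, 0, 0],
    [0.91, 0.004, 0.002],
    [0.91, 0.004, 0.002],
    [0.91, 0.004, 0.002],
    [0.91, 0.004, 0.002],
    [0.91, 0.004, 0.002],
    [0.91, 0.004, 0.002],
    [0.91, 0.004, 0.002],
  ],
)

```text
t: 10.95
tcp_pos: [0.4481, 0.0193, 0.0266]
eef_rot: [-124.7, 89.7, -175.6]
force: [-0.1, -0.6, -0.1]
gripper_width: 0.0233
```

Run:
```python
from h import *
plan(.450,.019,.0205,129)
c=rc("scene"); cv2.imwrite("pics/c.png",cv2.resize(c["image"][150:260,190:330],None,fx=5,fy=5,interpolation=2))
```

```text
t 10.95 tcp [0.4481 0.0193 0.0266] jaw -50.9 w 0.0233 q [  1.  22. 122.  -0.  37.  52.] F [-0.1 -0.6 -0.1]
slide [0.0102 0.0022 0.0025] rot [ 0.0006 -0.002   0.003 ] rows 0.1 tooldown/m [1.6666 0.0077 0.0054]
```

View pics/c.png

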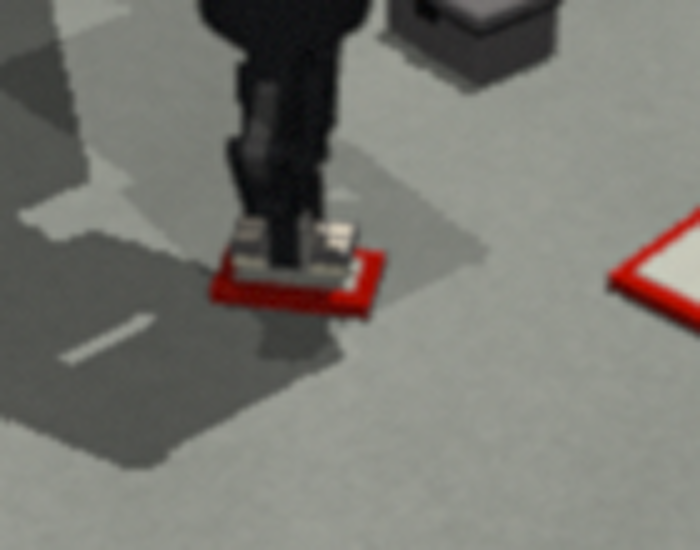

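The slide hangs level just above the oblong pad at crop (298,255). I'll lower it in small steps.

Emit:
arm_command(
  slide=[
    [0.003, 0.002, 0.0025],
    [0.006, 0.002, 0.0025],
    [0.0085, 0.002, 0.0025],
    [0.0102, 0.002, 0.0025],
    [0.0102, 0.002, 0.0025],
    [0.0102, 0.002, 0.0025],
  ],
  delta_rot=[
    [0, -0.002, 0.003],
    [0, -0.002, 0.003],
    [0, -0.002, 0.003],
    [0, -0.002, 0.003],
    [0, -0.002, 0.003],
    [0, -0.002, 0.003],
  ],
)

```text
t: 11.6
tcp_pos: [0.451, 0.0189, 0.0217]
eef_rot: [54.2, 89.8, 3.2]
force: [0.5, 0.3, -0.1]
gripper_width: 0.0234
```

Emit:
arm_command(
  slide=[
    [0.0017, 0, 0],
    [0.0025, 0, 0],
    [0.0025, 0, 0],
  ],
  delta_rot=[
    [0, 0, 0],
    [0, 0, 0],
    [0, 0, 0],
  ],
)

```text
t: 11.9
tcp_pos: [0.4512, 0.0189, 0.0209]
eef_rot: [54.5, 89.8, 3.5]
force: [-2.4, 0.7, 6.6]
gripper_width: 0.0236
```

Emit:
arm_command(
  slide=[
    [0, 0, 0],
    [0, 0, 0],
    [0, 0, 0],
    [0, 0, 0],
    [-0.01, 0, 0],
    [-0.05, 0, 0],
    [-0.12, 0, 0],
    [-0.18, 0, 0],
    [-0.18, 0, 0],
  ],
  delta_rot=[
    [0, 0, 0],
    [0, 0, 0],
    [0, 0, 0],
    [0, 0, 0],
    [0, 0, 0],
    [0, 0, 0],
    [0, 0, 0],
    [0, 0, 0],
    [0, 0, 0],
  ],
  fingers=0.7,
)

```text
t: 12.8
tcp_pos: [0.4541, 0.019, 0.1336]
eef_rot: [52.5, 89.2, 1.5]
force: [-0.1, 0.1, 0.6]
gripper_width: 0.0594
```

Run:
```python
from h import *
for n in("scene","top"):
    c=rc(n); cv2.imwrite(f"pics/d{n}.png",c["image"])
    for l,z,zt in(("small_dish",.034,.048),("large_dish",.018,.034),("four_well_dish",0,.018),("chamber_slide",.01,.024)):
        m=mark_of(n,l)[:1]; 
        if m: print(n,l,"mark",round(m[0]["p"],2),ray(c,np.array(m[0]["location"])*[560,420],z).round(4))
        for q in outline_of(n,l)[:1]:
            print("   ",round(q["p"],2),[np.round(a,4) for a in cv2.minAreaRect(plane(c,np.argwhere(q["mask"])[:,::-1],zt).astype(np.float32))])
a=cv2.imread("pics/dscene.png")[245:305,85:150];b=cv2.imread("pics/dtop.png")[210:270,395:460]
cv2.imwrite("pics/d.png",np.hstack([cv2.resize(i,(390,360),interpolation=2) for i in(a,b)]))
plan(.478,-.314,.12,-31)
```

```text
scene small_dish mark 0.72 [ 0.488  -0.3187  0.034 ]
    0.72 [array([ 0.5019, -0.0196]), array([0.0719, 0.0473]), np.float64(49.6459)]
scene large_dish mark 0.68 [ 0.4727 -0.3119  0.018 ]
    0.8 [array([ 0.4934, -0.3165]), array([0.0514, 0.0491]), np.float64(86.2117)]
scene four_well_dish mark 0.66 [ 0.4776 -0.3137  0.    ]
    0.72 [array([ 0.4842, -0.3159]), array([0.0797, 0.0734]), np.float64(23.4723)]
scene chamber_slide mark 0.66 [0.4499 0.0138 0.01  ]
    0.73 [array([0.4584, 0.0124]), array([0.0559, 0.0396]), np.float64(48.8617)]
top small_dish mark 0.78 [ 0.4804 -0.3069  0.034 ]
    0.74 [array([ 0.4776, -0.3147]), array([0.0358, 0.0367]), np.float64(42.6311)]
top large_dish mark 0.59 [ 0.4795 -0.3118  0.018 ]
    0.83 [array([ 0.4746, -0.3086]), array([0.0524, 0.0439]), np.float64(15.4367)]
top four_well_dish mark 0.8 [ 0.4838 -0.3124  0.    ]
    0.8 [array([ 0.4754, -0.3109]), array([0.0669, 0.0711]), np.float64(22.383)]
    0.72 [array([ 0.4749, -0.3079]), array([0.0671, 0.0708]), np.float64(22.7946)]
t 13.7 tcp [0.4508 0.0189 0.1289] jaw -51.0 w 0.06 q [  1.  13. 115.   0.  52.  52.] F [ 0.7  0.5 -1.1]
slide [ 0.0148 -0.3143  0.4595] rot [-0.2218  0.0015 -0.0015] rows 6.7 tooldown/m [ 1.6667 -0.0046 -0.0032]
```

View pics/d.png

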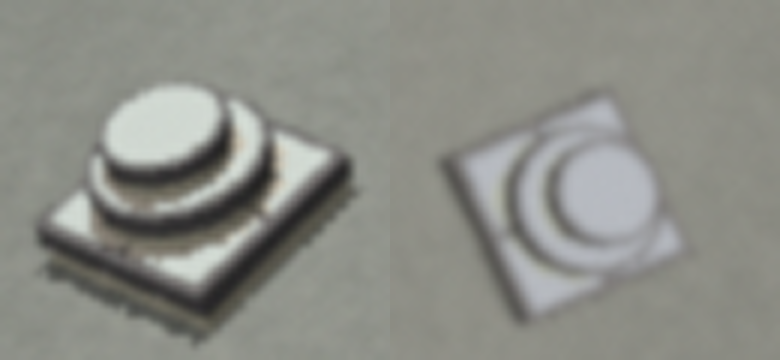

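The crops show the small dish face at about (608,193) in the top crop and (165,125) in the scene crop; the stack still sits square.

Run:
```python
from h import *
c=rc("top"); print(ray(c,(431.3,242.2),.048),ray(c,(428.3,242.8),.034)); 
e=rc("scene"); print(ray(e,(112.5,265.8),.048))
plan(.4775,-.3145,.12); plan(.4775,-.3145,.0435)
```

```text
[ 0.47549536 -0.3167413   0.048     ] [ 0.4756687  -0.31523917  0.034     ]
[ 0.48043533 -0.31595704  0.048     ]
t 13.8 tcp [0.4508 0.0189 0.1289] jaw -51.0 w 0.0597 q [  1.  13. 115.   0.  52.  52.] F [0.7 0.4 0. ]
slide [ 0.0149 -0.3155  0.4596] rot [ 0.      0.0013 -0.0018] rows 6.7 tooldown/m [ 1.6667 -0.0047 -0.0033]
t 13.8 tcp [0.4508 0.0189 0.1289] jaw -51.0 w 0.0597 q [  1.  13. 115.   0.  52.  52.] F [0.7 0.4 0. ]
slide [ 0.1424 -0.3159  0.4594] rot [ 0.      0.0013 -0.0018] rows 6.9 tooldown/m [ 1.6667 -0.0047 -0.0033]
```

Emit:
arm_command(
  slide=[
    [0.015, -0.03, 0.045],
    [0.015, -0.08, 0.115],
    [0.015, -0.13, 0.19],
    [0.015, -0.18, 0.26],
    [0.015, -0.23, 0.335],
    [0.015, -0.28, 0.41],
    [0.015, -0.317, 0.461],
    [0.015, -0.317, 0.461],
    [0.015, -0.317, 0.461],
    [0.06, -0.317, 0.461],
    [0.1, -0.317, 0.461],
    [0.125, -0.317, 0.461],
    [0.137, -0.317, 0.461],
    [0.1424, -0.3175, 0.461],
    [0.1424, -0.3175, 0.461],
    [0.1424, -0.3175, 0.461],
  ],
  delta_rot=[
    [0, 0.0013, -0.0018],
    [0, 0.0013, -0.0018],
    [0, 0.0013, -0.0018],
    [0, 0.0013, -0.0018],
    [0, 0.0013, -0.0018],
    [0, 0.0013, -0.0018],
    [0, 0.0013, -0.0018],
    [0, 0.0013, -0.0018],
    [0, 0.0013, -0.0018],
    [0, 0.0013, -0.0018],
    [0, 0.0013, -0.0018],
    [0, 0.0013, -0.0018],
    [0, 0.0013, -0.0018],
    [0, 0.0013, -0.0018],
    [0, 0.0013, -0.0018],
    [0, 0.0013, -0.0018],
  ],
)

```text
t: 15.4
tcp_pos: [0.478, -0.3158, 0.0444]
eef_rot: [18.6, 89.9, -32.4]
force: [0.1, -0.5, 0.4]
gripper_width: 0.0595
```

Emit:
arm_command(
  slide=[
    [0, 0, 0],
    [0, 0, 0],
    [0, 0, 0],
    [0, 0, 0],
    [0, 0, 0],
    [0, 0, 0],
    [0, 0, 0],
  ],
  delta_rot=[
    [0, 0, 0],
    [0, 0, 0],
    [0, 0, 0],
    [0, 0, 0],
    [0, 0, 0],
    [0, 0, 0],
    [0, 0, 0],
  ],
  fingers=0.0,
)

```text
t: 16.1
tcp_pos: [0.4785, -0.3162, 0.0457]
eef_rot: [20.8, 89.8, -30.2]
force: [-0.6, 1.4, 4.9]
gripper_width: 0.0355
```

Emit:
arm_command(
  slide=[
    [-0.003, 0, 0],
    [-0.01, 0, 0],
    [-0.03, 0, 0],
    [-0.07, 0, 0],
    [-0.12, 0, 0],
    [-0.13, 0, 0],
    [-0.13, 0, 0],
  ],
  delta_rot=[
    [0, 0, 0],
    [0, 0, 0],
    [0, 0, 0],
    [0, 0, 0],
    [0, 0, 0],
    [0, 0, 0],
    [0, 0, 0],
  ],
)

```text
t: 16.8
tcp_pos: [0.4789, -0.3165, 0.1253]
eef_rot: [18.7, 89.6, -32.2]
force: [0.2, -0.2, -1.0]
gripper_width: 0.0357
```

Run:
```python
from h import *
c=rc("scene"); cv2.imwrite("pics/e.png",cv2.resize(c["image"][200:310,50:280],None,fx=3.4,fy=3.4,interpolation=2))
plan(.524,.3005,.12); plan(.524,.3005,.024)
```

```text
t 16.85 tcp [ 0.4781 -0.316   0.1239] jaw -51.0 w 0.0351 q [-35.  24. 100.   0.  57.  16.] F [0.4 0.5 0.4]
slide [ 0.0047  0.7066 -0.7498] rot [ 0.      0.0024 -0.0009] rows 12.4 tooldown/m [ 1.6667 -0.0023 -0.0063]
t 16.85 tcp [ 0.4781 -0.316   0.1239] jaw -51.0 w 0.0351 q [-35.  24. 100.   0.  57.  16.] F [0.4 0.5 0.4]
slide [ 0.1647  0.7064 -0.7504] rot [ 0.      0.0024 -0.0009] rows 12.5 tooldown/m [ 1.6667 -0.0023 -0.0063]
```

View pics/e.png

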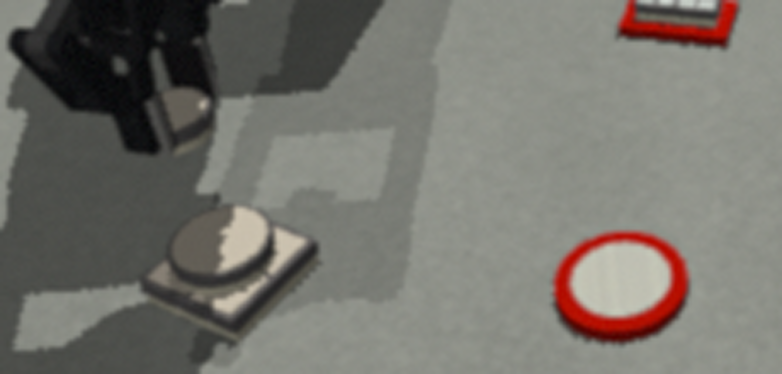

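The small dish is held level and the large dish stayed put on the square dish.

Emit:
arm_command(
  slide=[
    [0.005, 0.03, -0.03],
    [0.005, 0.08, -0.085],
    [0.005, 0.13, -0.14],
    [0.005, 0.187, -0.2],
    [0.005, 0.244, -0.26],
    [0.005, 0.3, -0.32],
    [0.005, 0.357, -0.38],
    [0.005, 0.414, -0.44],
    [0.005, 0.47, -0.5],
    [0.005, 0.527, -0.56],
    [0.005, 0.583, -0.62],
    [0.005, 0.63, -0.67],
    [0.005, 0.67, -0.71],
    [0.005, 0.695, -0.74],
    [0.005, 0.7064, -0.75],
    [0.005, 0.7064, -0.75],
    [0.05, 0.7064, -0.75],
    [0.1, 0.7064, -0.75],
    [0.14, 0.7064, -0.75],
    [0.155, 0.7064, -0.75],
  ],
  delta_rot=[
    [0, 0.0024, -0.0009],
    [0, 0.0024, -0.0009],
    [0, 0.0024, -0.0009],
    [0, 0.0024, -0.0009],
    [0, 0.0024, -0.0009],
    [0, 0.0024, -0.0009],
    [0, 0.0024, -0.0009],
    [0, 0.0024, -0.0009],
    [0, 0.0024, -0.0009],
    [0, 0.0024, -0.0009],
    [0, 0.0024, -0.0009],
    [0, 0.0024, -0.0009],
    [0, 0.0024, -0.0009],
    [0, 0.0024, -0.0009],
    [0, 0.0024, -0.0009],
    [0, 0.0024, -0.0009],
    [0, 0.0024, -0.0009],
    [0, 0.0024, -0.0009],
    [0, 0.0024, -0.0009],
    [0, 0.0024, -0.0009],
  ],
)

```text
t: 18.85
tcp_pos: [0.5223, 0.2976, 0.027]
eef_rot: [-97.1, 89.6, -148.1]
force: [-0.3, 0.3, -1.0]
gripper_width: 0.035
```

Run:
```python
from h import *
for i in range(4): rc("scene")
plan(.524,.3005,.0215)
```

```text
t 19.05 tcp [0.5248 0.3    0.0306] jaw -51.0 w 0.0352 q [ 29.  32. 101.  -0.  47.  80.] F [-0.2  0.3  0.1]
slide [ 0.0152 -0.0005 -0.0016] rot [ 0.      0.0002 -0.0007] rows 0.2 tooldown/m [ 1.6667e+00 -2.0000e-03 -5.0000e-04]
```

Emit:
arm_command(
  slide=[
    [0.004, 0, -0.0015],
    [0.008, 0, -0.0015],
    [0.011, 0, -0.0015],
    [0.013, 0, -0.0015],
    [0.0147, 0, -0.0015],
    [0.0147, 0, -0.0015],
  ],
  delta_rot=[
    [0, 0, 0],
    [0, 0, 0],
    [0, 0, 0],
    [0, 0, 0],
    [0, 0, 0],
    [0, 0, 0],
  ],
)

```text
t: 19.65
tcp_pos: [0.5242, 0.3007, 0.0218]
eef_rot: [76.5, 89.9, 25.5]
force: [0.4, -0.2, -0.4]
gripper_width: 0.0354
```

Emit:
arm_command(
  slide=[
    [0.0017, 0, 0],
    [0.0025, 0, 0],
    [0.0025, 0, 0],
  ],
  delta_rot=[
    [0, 0, 0],
    [0, 0, 0],
    [0, 0, 0],
  ],
)

```text
t: 19.95
tcp_pos: [0.5243, 0.3008, 0.0217]
eef_rot: [73.1, 89.9, 22.1]
force: [-3.4, -1.5, 8.9]
gripper_width: 0.0348
```

Emit:
arm_command(
  slide=[
    [0, 0, 0],
    [0, 0, 0],
    [0, 0, 0],
    [0, 0, 0],
    [-0.01, 0, 0],
    [-0.05, 0, 0],
    [-0.12, 0, 0],
    [-0.17, 0, 0],
    [-0.17, 0, 0],
  ],
  delta_rot=[
    [0, 0, 0],
    [0, 0, 0],
    [0, 0, 0],
    [0, 0, 0],
    [0, 0, 0],
    [0, 0, 0],
    [0, 0, 0],
    [0, 0, 0],
    [0, 0, 0],
  ],
  fingers=0.9,
)

```text
t: 20.85
tcp_pos: [0.5268, 0.3022, 0.129]
eef_rot: [78.8, 89.3, 27.9]
force: [0.5, 0.3, 0.2]
gripper_width: 0.0765
```

Run:
```python
from h import *
for n in("scene","top"):
    c=rc(n); cv2.imwrite(f"pics/f{n}.png",c["image"])
    for l,zt in(("small_dish",.024),("large_dish",.034),("four_well_dish",.018),("chamber_slide",.024)):
        for q in outline_of(n,l)[:1]:
            print(n,l,round(q["p"],2),[np.round(a,4) for a in cv2.minAreaRect(plane(c,np.argwhere(q["mask"])[:,::-1],zt).astype(np.float32))])
s=cv2.imread("pics/fscene.png");t=cv2.imread("pics/ftop.png")
cv2.imwrite("pics/f.png",np.vstack([np.hstack([cv2.resize(i,(400,300),interpolation=2) for i in r]) for r in((s[245:305,80:160],t[210:270,390:470]),(s[150:225,220:320],s[150:225,290:390]))]))
plan(.476,-.315,.12); plan(.476,-.315,.0255)
```

```text
scene small_dish 0.56 [array([0.5301, 0.2926]), array([0.0311, 0.0462]), np.float64(40.4648)]
scene large_dish 0.81 [array([ 0.4853, -0.3178]), array([0.0514, 0.0674]), np.float64(81.8259)]
scene four_well_dish 0.71 [array([ 0.4851, -0.315 ]), array([0.0779, 0.072 ]), np.float64(20.5856)]
scene chamber_slide 0.52 [array([0.4608, 0.0119]), array([0.0594, 0.0442]), np.float64(39.1024)]
top small_dish 0.69 [array([0.5229, 0.2988]), array([0.0376, 0.0359]), np.float64(65.9416)]
top large_dish 0.83 [array([ 0.4755, -0.3114]), array([0.0528, 0.052 ]), np.float64(86.3666)]
top four_well_dish 0.69 [array([ 0.4756, -0.3114]), array([0.0672, 0.0713]), np.float64(21.829)]
top chamber_slide 0.67 [array([0.4496, 0.0194]), array([0.057 , 0.0263]), np.float64(40.4805)]
t 21.35 tcp [0.5238 0.3005 0.1229] jaw -51.0 w 0.077 q [29. 26. 95. -0. 59. 80.] F [-0.5 -0.8 -0.5]
slide [ 0.0049 -0.7078  0.7469] rot [ 0.      0.0001 -0.0001] rows 12.3 tooldown/m [ 1.6667e+00 -2.0000e-04 -3.0000e-04]
t 21.35 tcp [0.5238 0.3005 0.1229] jaw -51.0 w 0.077 q [29. 26. 95. -0. 59. 80.] F [-0.5 -0.8 -0.5]
slide [ 0.1624 -0.7078  0.7469] rot [ 0.      0.0001 -0.0001] rows 12.5 tooldown/m [ 1.6667e+00 -2.0000e-04 -3.0000e-04]
```

View pics/f.png

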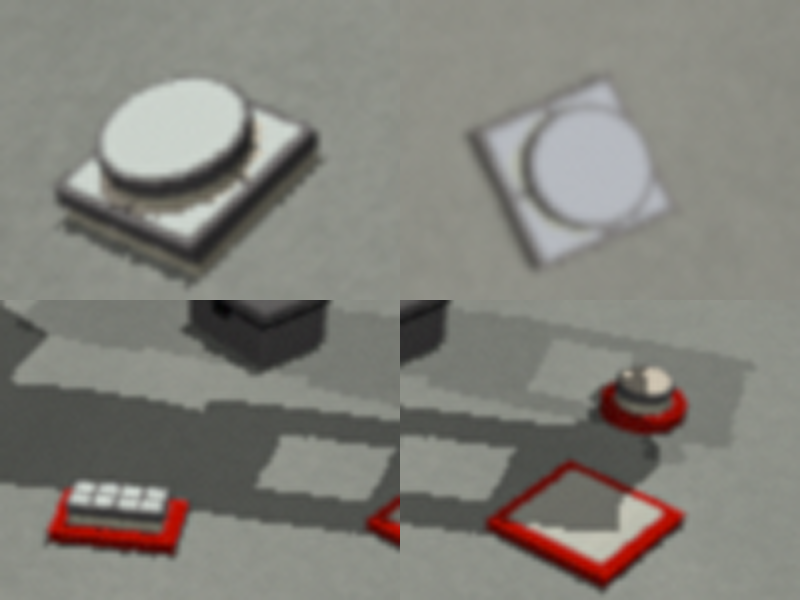

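The slide sits at (0.4496, 0.0194) at 40.5° and the small dish at (0.523, 0.299), both well centred on their pads. The large dish is next.

Emit:
arm_command(
  slide=[
    [0.005, -0.03, 0.03],
    [0.005, -0.085, 0.09],
    [0.005, -0.142, 0.15],
    [0.005, -0.2, 0.21],
    [0.005, -0.256, 0.27],
    [0.005, -0.313, 0.33],
    [0.005, -0.37, 0.39],
    [0.005, -0.427, 0.45],
    [0.005, -0.484, 0.51],
    [0.005, -0.54, 0.57],
    [0.005, -0.6, 0.63],
    [0.005, -0.65, 0.69],
    [0.005, -0.69, 0.73],
    [0.005, -0.7056, 0.7455],
    [0.005, -0.7056, 0.7455],
    [0.005, -0.7056, 0.7455],
    [0.05, -0.7056, 0.7455],
    [0.09, -0.7056, 0.7455],
    [0.11, -0.7056, 0.7455],
    [0.12, -0.7056, 0.7455],
  ],
  delta_rot=[
    [0, 0, 0],
    [0, 0, 0],
    [0, 0, 0],
    [0, 0, 0],
    [0, 0, 0],
    [0, 0, 0],
    [0, 0, 0],
    [0, 0, 0],
    [0, 0, 0],
    [0, 0, 0],
    [0, 0, 0],
    [0, 0, 0],
    [0, 0, 0],
    [0, 0, 0],
    [0, 0, 0],
    [0, 0, 0],
    [0, 0, 0],
    [0, 0, 0],
    [0, 0, 0],
    [0, 0, 0],
  ],
)

```text
t: 23.35
tcp_pos: [0.4763, -0.3117, 0.05]
eef_rot: [-170.7, 89.9, 138.4]
force: [0.1, -0.3, -0.0]
gripper_width: 0.077
```

Run:
```python
from h import *
for i in range(4): rc("scene")
plan(.4765,-.3135,.025)
```

```text
t 23.55 tcp [ 0.4772 -0.3135  0.0518] jaw -51.0 w 0.0765 q [-34.  28. 104.   0.  47.  16.] F [ 0.4  1.1 -0.7]
slide [ 0.0447 -0.0009 -0.0009] rot [ 0.      0.0011 -0.0004] rows 0.5 tooldown/m [ 1.6667e+00 -1.0000e-03 -2.9000e-03]
```

Emit:
arm_command(
  slide=[
    [0.015, -0.001, -0.001],
    [0.03, -0.001, -0.001],
    [0.04, -0.001, -0.001],
    [0.0447, -0.001, -0.001],
    [0.0447, -0.001, -0.001],
  ],
  delta_rot=[
    [0, 0, 0],
    [0, 0, 0],
    [0, 0, 0],
    [0, 0, 0],
    [0, 0, 0],
  ],
)

```text
t: 24.05
tcp_pos: [0.4761, -0.3133, 0.0243]
eef_rot: [27.3, 90.0, -23.7]
force: [0.5, 0.4, -0.4]
gripper_width: 0.0769
```

Emit:
arm_command(
  slide=[
    [0, 0, 0],
    [0, 0, 0],
    [0, 0, 0],
    [0, 0, 0],
    [0, 0, 0],
    [0, 0, 0],
    [0, 0, 0],
  ],
  delta_rot=[
    [0, 0, 0],
    [0, 0, 0],
    [0, 0, 0],
    [0, 0, 0],
    [0, 0, 0],
    [0, 0, 0],
    [0, 0, 0],
  ],
  fingers=0.0,
)

```text
t: 24.75
tcp_pos: [0.4765, -0.3136, 0.0249]
eef_rot: [18.9, 89.9, -32.1]
force: [-0.0, -1.0, 5.5]
gripper_width: 0.0514
```

Emit:
arm_command(
  slide=[
    [-0.003, 0, 0],
    [-0.01, 0, 0],
    [-0.03, 0, 0],
    [-0.07, 0, 0],
    [-0.11, 0, 0],
    [-0.13, 0, 0],
    [-0.13, 0, 0],
    [-0.13, 0, 0],
  ],
  delta_rot=[
    [0, 0, 0],
    [0, 0, 0],
    [0, 0, 0],
    [0, 0, 0],
    [0, 0, 0],
    [0, 0, 0],
    [0, 0, 0],
    [0, 0, 0],
  ],
)

```text
t: 25.55
tcp_pos: [0.476, -0.3133, 0.1026]
eef_rot: [20.7, 89.9, -30.3]
force: [-0.8, 0.7, -2.0]
gripper_width: 0.0515
```

Run:
```python
from h import *
c=rc("scene"); cv2.imwrite("pics/g.png",cv2.resize(c["image"][200:310,50:280],None,fx=3.4,fy=3.4,interpolation=2))
plan(.6225,-.158,.10); plan(.6225,-.158,.018)
```

```text
t 25.6 tcp [ 0.4757 -0.3131  0.102 ] jaw -51.0 w 0.0517 q [-35.  25. 101.   0.  54.  16.] F [-0.9 -0.3 -0.3]
slide [ 0.0034  0.3528 -0.0466] rot [-0. -0. -0.] rows 4.3 tooldown/m [ 1.6667e+00 -1.0000e-04  1.0000e-04]
t 25.6 tcp [ 0.4757 -0.3131  0.102 ] jaw -51.0 w 0.0517 q [-35.  25. 101.   0.  54.  16.] F [-0.9 -0.3 -0.3]
slide [ 0.1401  0.3527 -0.0466] rot [-0. -0. -0.] rows 4.6 tooldown/m [ 1.6667e+00 -1.0000e-04  1.0000e-04]
```

View pics/g.png

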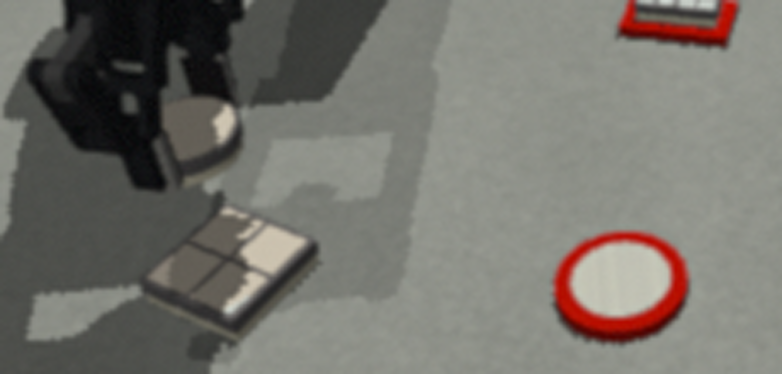

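The large dish is held level and the square dish is now free.

Emit:
arm_command(
  slide=[
    [0.003, 0.03, -0.004],
    [0.003, 0.1, -0.013],
    [0.003, 0.18, -0.024],
    [0.003, 0.25, -0.033],
    [0.003, 0.31, -0.041],
    [0.003, 0.345, -0.046],
    [0.003, 0.3528, -0.0466],
    [0.003, 0.3528, -0.0466],
    [0.003, 0.3528, -0.0466],
    [0.04, 0.3528, -0.0466],
    [0.08, 0.3528, -0.0466],
    [0.11, 0.3528, -0.0466],
    [0.125, 0.3528, -0.0466],
    [0.13, 0.3528, -0.0466],
    [0.134, 0.3528, -0.0466],
    [0.1375, 0.3528, -0.0466],
    [0.14, 0.3528, -0.0466],
    [0.1415, 0.3528, -0.0466],
    [0.1415, 0.3528, -0.0466],
  ],
  delta_rot=[
    [0, 0, 0],
    [0, 0, 0],
    [0, 0, 0],
    [0, 0, 0],
    [0, 0, 0],
    [0, 0, 0],
    [0, 0, 0],
    [0, 0, 0],
    [0, 0, 0],
    [0, 0, 0],
    [0, 0, 0],
    [0, 0, 0],
    [0, 0, 0],
    [0, 0, 0],
    [0, 0, 0],
    [0, 0, 0],
    [0, 0, 0],
    [0, 0, 0],
    [0, 0, 0],
  ],
)

```text
t: 27.5
tcp_pos: [0.6226, -0.158, 0.0173]
eef_rot: [50.6, 90.0, -0.4]
force: [-0.2, 0.3, -0.1]
gripper_width: 0.0519
```

Emit:
arm_command(
  slide=[
    [0.0012, 0, 0],
    [0.002, 0, 0],
    [0.002, 0, 0],
  ],
  delta_rot=[
    [0, 0, 0],
    [0, 0, 0],
    [0, 0, 0],
  ],
)

```text
t: 27.8
tcp_pos: [0.6228, -0.158, 0.0169]
eef_rot: [39.4, 89.9, -11.6]
force: [-1.4, 0.4, 5.6]
gripper_width: 0.0518
```

Emit:
arm_command(
  slide=[
    [0, 0, 0],
    [0, 0, 0],
    [0, 0, 0],
    [0, 0, 0],
    [0, 0, 0],
    [-0.01, 0, 0],
    [-0.05, 0, 0],
    [-0.12, 0, 0],
    [-0.15, 0, 0],
    [-0.15, 0, 0],
  ],
  delta_rot=[
    [0, 0, 0],
    [0, 0, 0],
    [0, 0, 0],
    [0, 0, 0],
    [0, 0, 0],
    [0, 0, 0],
    [0, 0, 0],
    [0, 0, 0],
    [0, 0, 0],
    [0, 0, 0],
  ],
  fingers=1.0,
)

```text
t: 28.8
tcp_pos: [0.6249, -0.1585, 0.1109]
eef_rot: [36.1, 89.5, -14.9]
force: [0.4, 0.1, 0.6]
gripper_width: 0.0854
```

Run:
```python
from h import *
for n in("scene","top"):
    c=rc(n); cv2.imwrite(f"pics/h{n}.png",c["image"])
    for l,zt in(("large_dish",.026),("four_well_dish",.018)):
        for q in outline_of(n,l)[:1]:
            print(n,l,round(q["p"],2),[np.round(a,4) for a in cv2.minAreaRect(plane(c,np.argwhere(q["mask"])[:,::-1],zt).astype(np.float32))])
        for m in mark_of(n,l)[:1]: print("  mark",ray(c,np.array(m["location"])*[560,420],zt))
s=cv2.imread("pics/hscene.png");t=cv2.imread("pics/htop.png")
cv2.imwrite("pics/h.png",np.vstack([np.hstack([cv2.resize(i,(400,300),interpolation=2) for i in r]) for r in((s[245:305,80:160],t[210:270,390:470]),(s[250:310,195:275],t[150:210,310:390]))]))
plan(.4755,-.314,.10,-67); plan(.4755,-.314,.004,-67)
```

```text
scene large_dish 0.58 [array([ 0.6274, -0.1631]), array([0.0554, 0.0612]), np.float64(48.6551)]
  mark [ 0.6397539  -0.17061226  0.026     ]
scene four_well_dish 0.88 [array([ 0.4851, -0.3158]), array([0.0788, 0.0737]), np.float64(21.1461)]
  mark [ 0.49081967 -0.31692358  0.018     ]
t 29.3 tcp [ 0.6225 -0.1579  0.1062] jaw -50.9 w 0.0853 q [-15.  30.  91.   0.  59.  36.] F [ 0.   1.  -0.5]
slide [ 0.0104 -0.3542  0.0477] rot [ 1.784e-01 -2.000e-04  1.000e-04] rows 4.3 tooldown/m [1.6667e+00 2.0000e-04 5.0000e-04]
t 29.3 tcp [ 0.6225 -0.1579  0.1062] jaw -50.9 w 0.0853 q [-15.  30.  91.   0.  59.  36.] F [ 0.   1.  -0.5]
slide [ 0.1704 -0.3541  0.0477] rot [ 1.784e-01 -2.000e-04  1.000e-04] rows 4.8 tooldown/m [1.6667e+00 2.0000e-04 5.0000e-04]
```

View pics/h.png

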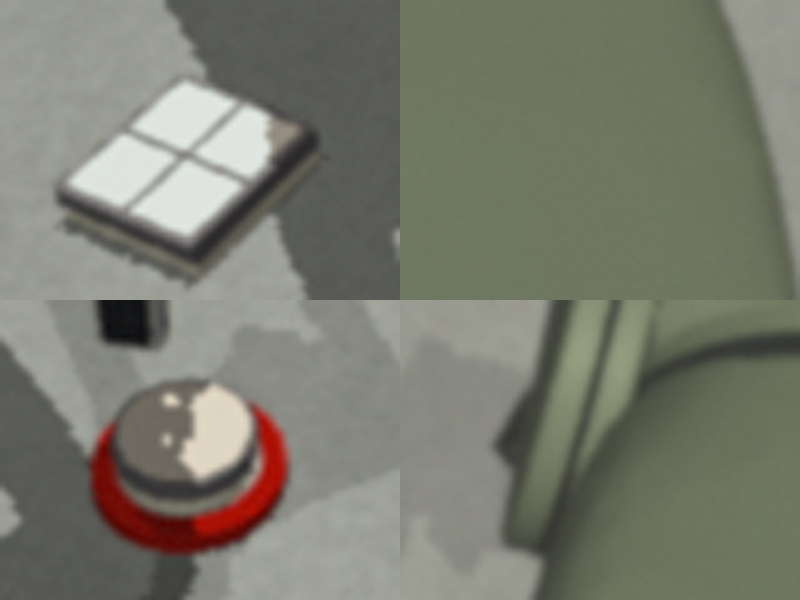

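The large dish is on its pad. The square dish's cross is at about (185,157) in the scene crop; the arm blocks the top view here. I'll take position and angle from the scene corners.

Run:
```python
from h import *
c=rc("scene")
P=plane(c,np.array([[60,188],[188,78],[318,132],[192,245],[185,157]])/5+[80,245]-.4,.018)
print(P.round(4),P[:4].mean(0)); E=P[[1,2,3,0]]-P[:4]; print(np.linalg.norm(E,axis=1),np.degrees(np.arctan2(E[:,1],E[:,0])))
```

```text
[[ 0.4621 -0.3547]
 [ 0.4382 -0.2961]
 [ 0.4978 -0.2717]
 [ 0.5193 -0.3302]
 [ 0.4772 -0.3143]] [ 0.47933982 -0.3131693 ]
[0.06328878 0.06442421 0.06230945 0.06229184] [ 112.17967654   22.1933248   -69.78935712 -156.87153778]
```

Emit:
arm_command(
  slide=[
    [0.01, -0.03, 0.004],
    [0.01, -0.1, 0.013],
    [0.01, -0.18, 0.025],
    [0.01, -0.25, 0.034],
    [0.01, -0.31, 0.043],
    [0.01, -0.345, 0.047],
    [0.01, -0.353, 0.0487],
    [0.01, -0.353, 0.0487],
    [0.01, -0.353, 0.0487],
    [0.06, -0.353, 0.0487],
    [0.11, -0.353, 0.0487],
    [0.13, -0.353, 0.0487],
    [0.13, -0.353, 0.0487],
    [0.13, -0.353, 0.0487],
  ],
  delta_rot=[
    [0.08, 0, 0],
    [0.16, 0, 0],
    [0.19, 0, 0],
    [0.19, 0, 0],
    [0.19, 0, 0],
    [0.19, 0, 0],
    [0.19, 0, 0],
    [0.19, 0, 0],
    [0.19, 0, 0],
    [0.19, 0, 0],
    [0.19, 0, 0],
    [0.19, 0, 0],
    [0.19, 0, 0],
    [0.19, 0, 0],
  ],
)

```text
t: 30.75
tcp_pos: [0.4776, -0.314, 0.029]
eef_rot: [41.1, 89.9, -26.9]
force: [0.2, -0.4, -0.1]
gripper_width: 0.0854
```

Run:
```python
from h import *
plan(.4765,-.314,.005,-68)
```

```text
t 30.75 tcp [ 0.4776 -0.314   0.029 ] jaw -68.0 w 0.0854 q [-34.  30. 105.   0.  45.  34.] F [ 0.2 -0.4 -0.1]
slide [ 0.04   -0.0017 -0.0007] rot [ 0.0001  0.0006 -0.0005] rows 0.5 tooldown/m [ 1.6667e+00 -1.4000e-03 -1.6000e-03]
```

Emit:
arm_command(
  slide=[
    [0.015, -0.001, 0],
    [0.03, -0.001, 0],
    [0.037, -0.001, 0],
    [0.04, -0.001, 0],
    [0.04, -0.001, 0],
    [0.04, -0.001, 0],
  ],
  delta_rot=[
    [0, 0, 0],
    [0, 0, 0],
    [0, 0, 0],
    [0, 0, 0],
    [0, 0, 0],
    [0, 0, 0],
  ],
)

```text
t: 31.35
tcp_pos: [0.4771, -0.3144, 0.0051]
eef_rot: [38.8, 89.9, -29.2]
force: [0.6, 1.2, -0.7]
gripper_width: 0.085
```

Emit:
arm_command(
  slide=[
    [0, 0, 0],
    [0, 0, 0],
    [0, 0, 0],
    [0, 0, 0],
    [0, 0, 0],
    [0, 0, 0],
    [0, 0, 0],
  ],
  delta_rot=[
    [0, 0, 0],
    [0, 0, 0],
    [0, 0, 0],
    [0, 0, 0],
    [0, 0, 0],
    [0, 0, 0],
    [0, 0, 0],
  ],
  fingers=0.0,
)

```text
t: 32.05
tcp_pos: [0.4776, -0.3147, 0.0058]
eef_rot: [36.9, 89.8, -31.1]
force: [0.1, 0.7, 5.3]
gripper_width: 0.0643
```

Emit:
arm_command(
  slide=[
    [-0.003, 0, 0],
    [-0.01, 0, 0],
    [-0.03, 0, 0],
    [-0.07, 0, 0],
    [-0.11, 0, 0],
    [-0.15, 0, 0],
    [-0.15, 0, 0],
    [-0.15, 0, 0],
  ],
  delta_rot=[
    [0, 0, 0],
    [0, 0, 0],
    [0, 0, 0],
    [0, 0, 0],
    [0, 0, 0],
    [0, 0, 0],
    [0, 0, 0],
    [0, 0, 0],
  ],
)

```text
t: 32.85
tcp_pos: [0.4773, -0.3145, 0.0963]
eef_rot: [35.9, 89.8, -32.1]
force: [-0.2, 0.3, -1.8]
gripper_width: 0.0647
```

Run:
```python
from h import *
c=rc("scene"); cv2.imwrite("pics/i.png",cv2.resize(c["image"][190:310,50:210],None,fx=4,fy=4,interpolation=2))
plan(.5855,.174,.10,-83.3); plan(.5855,.174,.016,-83.3)
```

```text
t 32.9 tcp [ 0.4768 -0.3142  0.0954] jaw -68.0 w 0.0645 q [-35.  25. 102.   0.  53.  33.] F [-0.2  0.1 -0.3]
slide [-0.0081  0.4728 -0.6865] rot [ 0.17    0.0008 -0.0008] rows 10.0 tooldown/m [ 1.6667 -0.0019 -0.0023]
t 32.9 tcp [ 0.4768 -0.3142  0.0954] jaw -68.0 w 0.0645 q [-35.  25. 102.   0.  53.  33.] F [-0.2  0.1 -0.3]
slide [ 0.1319  0.4726 -0.6867] rot [ 0.17    0.0008 -0.0008] rows 10.1 tooldown/m [ 1.6667 -0.0019 -0.0023]
```

View pics/i.png

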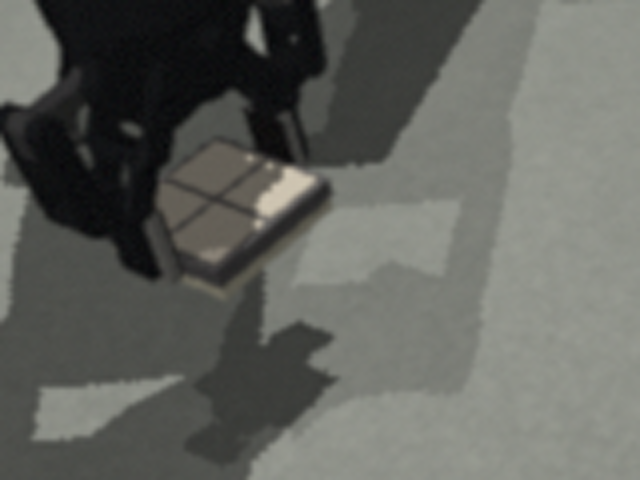

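The square dish is held level. I'll carry it to the square pad.

Emit:
arm_command(
  slide=[
    [-0.008, 0.02, -0.029],
    [-0.008, 0.055, -0.08],
    [-0.008, 0.095, -0.14],
    [-0.008, 0.136, -0.2],
    [-0.008, 0.18, -0.26],
    [-0.008, 0.22, -0.32],
    [-0.008, 0.262, -0.38],
    [-0.008, 0.303, -0.44],
    [-0.008, 0.345, -0.5],
    [-0.008, 0.386, -0.56],
    [-0.008, 0.427, -0.62],
    [-0.008, 0.455, -0.66],
    [-0.008, 0.4726, -0.6865],
    [-0.008, 0.4726, -0.6865],
    [-0.008, 0.4726, -0.6865],
    [0.03, 0.4726, -0.6865],
    [0.07, 0.4726, -0.6865],
    [0.1, 0.4726, -0.6865],
    [0.115, 0.4726, -0.6865],
    [0.12, 0.4726, -0.6865],
  ],
  delta_rot=[
    [0.02, 0, 0],
    [0.04, 0, 0],
    [0.06, 0, 0],
    [0.08, 0, 0],
    [0.1, 0, 0],
    [0.12, 0, 0],
    [0.14, 0, 0],
    [0.16, 0, 0],
    [0.17, 0.0008, -0.0008],
    [0.17, 0.0008, -0.0008],
    [0.17, 0.0008, -0.0008],
    [0.17, 0.0008, -0.0008],
    [0.17, 0.0008, -0.0008],
    [0.17, 0.0008, -0.0008],
    [0.17, 0.0008, -0.0008],
    [0.17, 0.0008, -0.0008],
    [0.17, 0.0008, -0.0008],
    [0.17, 0.0008, -0.0008],
    [0.17, 0.0008, -0.0008],
    [0.17, 0.0008, -0.0008],
  ],
)

```text
t: 34.9
tcp_pos: [0.5848, 0.1724, 0.0222]
eef_rot: [-75.2, 89.9, -158.5]
force: [-0.9, -0.8, -0.9]
gripper_width: 0.0643
```

Run:
```python
from h import *
for i in range(4): rc("scene")
plan(.5855,.174,.016,-83.3)
```

```text
t 35.1 tcp [0.5862 0.1737 0.0241] jaw -83.3 w 0.0644 q [ 15.  33. 100.  -0.  47.  99.] F [-0.2  0.1 -0.3]
slide [ 0.0134 -0.0011 -0.0006] rot [-0.0003 -0.0001 -0.0011] rows 0.2 tooldown/m [ 1.6667e+00 -2.9000e-03  3.0000e-04]
```

Emit:
arm_command(
  slide=[
    [0.004, -0.001, 0],
    [0.008, -0.001, 0],
    [0.011, -0.001, 0],
    [0.0125, -0.001, 0],
    [0.0135, -0.001, 0],
    [0.0135, -0.001, 0],
  ],
  delta_rot=[
    [0, 0, 0],
    [0, 0, 0],
    [0, 0, 0],
    [0, 0, 0],
    [0, 0, 0],
    [0, 0, 0],
  ],
)

```text
t: 35.7
tcp_pos: [0.5856, 0.1737, 0.0159]
eef_rot: [96.7, 89.9, 13.4]
force: [-0.0, -0.2, 0.0]
gripper_width: 0.0644
```

Emit:
arm_command(
  slide=[
    [0.001, 0, 0],
    [0.0015, 0, 0],
    [0.0015, 0, 0],
  ],
  delta_rot=[
    [0, 0, 0],
    [0, 0, 0],
    [0, 0, 0],
  ],
)

```text
t: 36.0
tcp_pos: [0.5857, 0.1737, 0.0159]
eef_rot: [93.9, 89.9, 10.6]
force: [-1.4, -1.0, 5.3]
gripper_width: 0.065
```

Contact. I'll release, lift, then back the arm away towards the base so the top camera can see.

Emit:
arm_command(
  slide=[
    [0, 0, 0],
    [0, 0, 0],
    [0, 0, 0],
    [0, 0, 0],
    [0, 0, 0],
    [-0.01, 0, 0],
    [-0.05, 0, 0],
    [-0.12, 0, 0],
    [-0.2, 0, 0],
    [-0.28, 0, 0],
    [-0.3, 0, 0],
    [-0.3, 0, 0],
  ],
  delta_rot=[
    [0, 0, 0],
    [0, 0, 0],
    [0, 0, 0],
    [0, 0, 0],
    [0, 0, 0],
    [0, 0, 0],
    [0, 0, 0],
    [0, 0, 0],
    [0, 0, 0],
    [0, 0, 0],
    [0, 0, 0],
    [0, 0, 0],
  ],
  fingers=1.0,
)

```text
t: 37.2
tcp_pos: [0.5865, 0.174, 0.1989]
eef_rot: [97.6, 89.5, 14.2]
force: [0.2, 0.1, -0.3]
gripper_width: 0.085
```

Run:
```python
from h import *
plan(.25,-.45,.2)
```

```text
t 37.2 tcp [0.5865 0.174  0.1989] jaw -83.3 w 0.085 q [15. 23. 89. -0. 68. 99.] F [ 0.2  0.1 -0.3]
slide [-0.0083 -0.678   0.9676] rot [-0.     -0.0007 -0.0052] rows 14.2 tooldown/m [ 1.6666 -0.0135  0.0018]
```

Emit:
arm_command(
  slide=[
    [-0.008, 0, 0.05],
    [-0.008, 0, 0.13],
    [-0.008, -0.03, 0.21],
    [-0.008, -0.07, 0.29],
    [-0.008, -0.12, 0.36],
    [-0.008, -0.18, 0.42],
    [-0.008, -0.24, 0.48],
    [-0.008, -0.3, 0.54],
    [-0.008, -0.36, 0.6],
    [-0.008, -0.42, 0.66],
    [-0.008, -0.48, 0.72],
    [-0.008, -0.54, 0.78],
    [-0.008, -0.6, 0.84],
    [-0.008, -0.64, 0.9],
    [-0.008, -0.67, 0.95],
    [-0.008, -0.678, 0.967],
    [-0.008, -0.678, 0.967],
    [-0.008, -0.678, 0.967],
    [-0.008, -0.678, 0.967],
  ],
  delta_rot=[
    [0, 0, 0],
    [0, 0, 0],
    [0, 0, 0],
    [0, 0, 0],
    [0, 0, 0],
    [0, 0, 0],
    [0, 0, 0],
    [0, 0, 0],
    [0, 0, 0],
    [0, 0, 0],
    [0, 0, 0],
    [0, 0, 0],
    [0, 0, 0],
    [0, 0, 0],
    [0, 0, 0],
    [0, 0, 0],
    [0, 0, 0],
    [0, 0, 0],
    [0, 0, 0],
  ],
)

```text
t: 39.1
tcp_pos: [0.2505, -0.4479, 0.1992]
eef_rot: [111.4, 89.5, 28.2]
force: [-0.1, -0.9, -0.1]
gripper_width: 0.0853
```

Run:
```python
from h import *
pads=dict(small_dish=(.524,.3005,.024),large_dish=(.6225,-.158,.026),four_well_dish=(.5855,.174,.028),chamber_slide=(.45,.019,.024),reagent_jar=(.7586,-.0221,.062),tip_box=(.332,.232,.045))
print(observe()["t"])
for n in("top","scene"):
    c=rc(n); cv2.imwrite(f"pics/z{n}.png",c["image"])
    for l,p in pads.items():
        for q in outline_of(n,l)[:1]:
            r=cv2.minAreaRect(plane(c,np.argwhere(q["mask"])[:,::-1],p[2]).astype(np.float32))
            print(n,l,round(q["p"],2),[np.round(a,4) for a in r],"off mm",((np.array(r[0])-p[:2])*1e3).round(1))
s=cv2.imread("pics/zscene.png");t=cv2.imread("pics/ztop.png")
cv2.imwrite("pics/z.png",np.vstack([cv2.resize(s[130:310,190:400],(700,600),interpolation=2)]))
cv2.imwrite("pics/z2.png",cv2.resize(t[90:350,120:390],(623,600),interpolation=2))
```

```text
39.1
top small_dish 0.79 [array([0.5229, 0.2998]), array([0.0363, 0.0334]), np.float64(89.636)] off mm [-1.1 -0.7]
top large_dish 0.83 [array([ 0.6205, -0.1577]), array([0.0534, 0.0527]), np.float64(89.4477)] off mm [-2.   0.3]
top four_well_dish 0.96 [array([0.5835, 0.172 ]), array([0.0714, 0.0694]), np.float64(6.4716)] off mm [-2. -2.]
top chamber_slide 0.54 [array([0.4524, 0.0189]), array([0.0546, 0.0234]), np.float64(39.9117)] off mm [ 2.4 -0.1]
top reagent_jar 0.81 [array([ 0.7586, -0.0232]), array([0.0441, 0.0655]), np.float64(89.3279)] off mm [ 0.  -1.1]
top tip_box 0.58 [array([0.3322, 0.2323]), array([0.0682, 0.086 ]), np.float64(87.1567)] off mm [0.2 0.3]
scene small_dish 0.59 [array([4.734e-01, 2.000e-04]), array([0.0776, 0.0538]), np.float64(41.9159)] off mm [ -50.6 -300.3]
scene large_dish 0.69 [array([ 0.6279, -0.1625]), array([0.0538, 0.0612]), np.float64(48.6551)] off mm [ 5.4 -4.5]
scene four_well_dish 0.83 [array([0.591 , 0.1653]), array([0.0756, 0.086 ]), np.float64(6.8593)] off mm [ 5.5 -8.7]
scene chamber_slide 0.57 [array([ 0.7673, -0.0165]), array([0.0468, 0.1012]), np.float64(36.0456)] off mm [317.3 -35.5]
scene reagent_jar 0.78 [array([ 0.7892, -0.0462]), array([0.0437, 0.0919]), np.float64(35.951)] off mm [ 30.6 -24.1]
```

View pics/z.png

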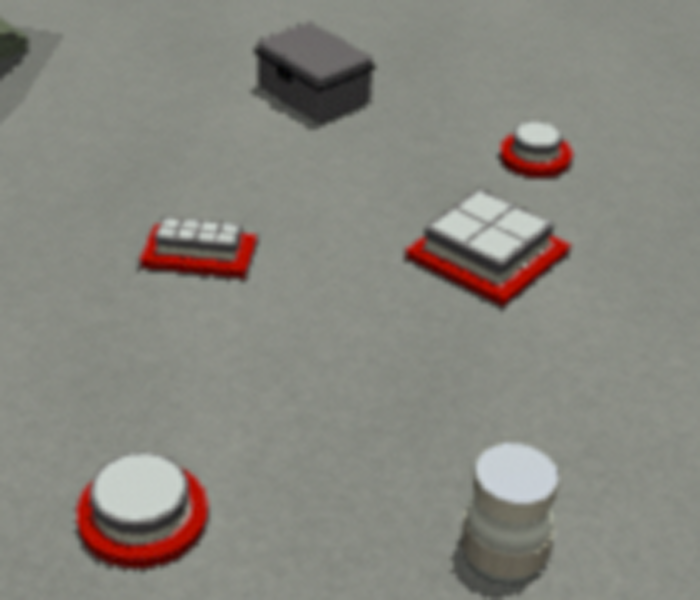

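View pics/z2.png

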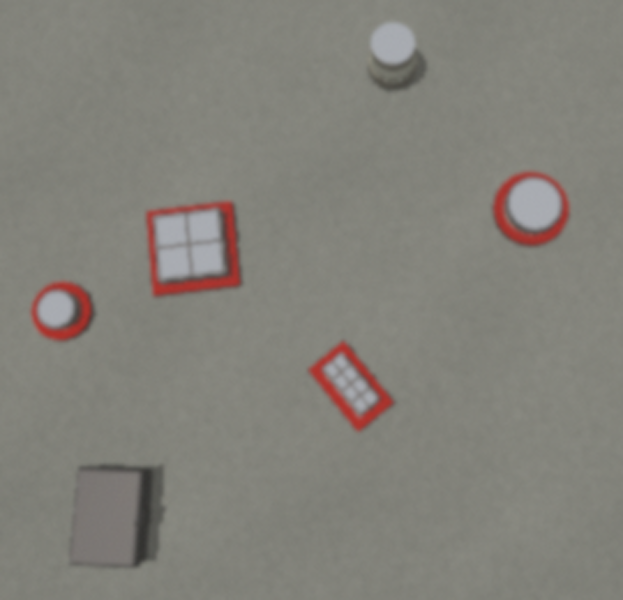

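Both views show every piece level and centred on its own pad, with the jar and box unmoved and the arm clear. I'm handing it in.

```bash
python3 -c "
from h import *
print(finish_job())"
```

```text
the job is handed in; nothing more can be done
None
```

I took the stack apart from the top down (slide, small dish, large dish, square dish). Each piece went onto its own pad, lowered until I felt light contact (about 5–9 N) and then released. I handed the job in at about t = 39 s with the arm clear of everything; the hand-in gives no verdict.

- **Centring:** in the last top view all four pieces lie within about 3 mm of their pad centres.
- **Alignment:** the slide reads 39.9° against its pad's 39°, and the square dish 6.5° against 6.7°.
- **Jar and tip box:** the top view puts both within about 1 mm of where they started.
- **Checks that disagreed:** in the scene view the networks mistook other things for the small dish and the slide. Their outlines for the large and square dishes there were shifted 7–10 mm towards the camera, because the visible sides are counted in. I set those readings aside, since the scene picture itself shows all four pieces level and centred.

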